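# Fit the drive key and the rotor of a bench centrifuge

### The arm

A 6-joint arm with a two-finger parallel gripper is mounted at the origin on the work surface. World frame = base frame: x ahead of the robot, y to its left, z up, the work surface at z = 0. Lengths are in m, angles in rad, forces in N, time in s.
With the tool pointing down it reaches from about 0.3 to 1 m from the base axis. Payload 5.1 kg.
Tool frame: the origin (TCP) lies on the centre line of the jaws, within the pads' length; the fingertips stand 8 mm ahead of it and the grasp point (between the pads) lies 11 mm behind it (tip_reach is the distance from the TCP to the fingertips, in m); z points along the fingers, y is the line along which they close (so a half turn about z gives the same grasp; the last joint's range is limited). The gripper opens to 95 mm and grips with 3 to 60 N. Pads are 20 mm wide; open, the fingers measure 119 mm over their backs; the gripper's body (75 mm by 180 mm) begins 59 mm behind the grasp point.
Start: joints at [-1.419, 0.124, 1.65, -0, 1.367, -0.083], TCP at [0.151, -0.632, 0.223] pointing down, gripper open.
Joint ranges: [-2.61, 2.61], [-1.02, 2.33], [0.03, 2.71], [-1.35, 4.49], [0.32, 2.68], [-2.91, 2.91]. Speed limits (rad/s): [2.57, 2.57, 3.14, 3.14, 3.14, 3.14].

### API

Orientations are given as a unit quaternion [w, x, y, z].
In Python, from workcell import move_pose, move_l, goto_joints, command_gripper, hold, solve_ik, read_state, get_image, Unreachable, sign_off, tip_reach gives the robot as it stands. Calls block until the motion is done:
- move_pose(position, orientation): joint-space move of the TCP to a pose.
- move_l(position, orientation=None, speed=0.15): straight line of the TCP; orientation=None keeps the orientation; speed is the mean speed in m/s.
- goto_joints(angles): joint-space move.
- command_gripper(opening, grip_force=None): finger opening in m; grip_force is the grip in N (None keeps the last); returns when the fingers have stopped.
- hold(seconds).
- solve_ik(position, orientation): joint angles nearest the present ones, or None.
- read_state(): the state.
- get_image(name): name is "side" or "top" or "wrist"; returns a dict with "img" (400x640x3 uint8, blue, green, red), "fx", "fy", "cx", "cy" (pixels), "R" (3x3) and "t" (3): a world point X has camera coordinates R X + t; the wrist camera has in their place "T_tool_cam" (4x4, takes a point from camera to tool coordinates, whose origin is the TCP and whose axes are the flange's). Camera axes: x right, y down, z forward; pixel columns grow to the right and rows downward; lengths in m; the calibration is good to about 2 mm. A picture is of the moment at which its call begins: read the wrist's pose just before it. There is no depth.
A pose or a line that the arm cannot do raises Unreachable and nothing moves.
- sign_off(): hands the job in; it is judged then, once.
The state is a dict: "t": time; "qpos": joint angles; "joint_vel": joint speeds; "joint_efforts": joint torques, N m; "ee_pos": TCP position; "eef_rot": TCP orientation; "contact_force": force on the tool from outside, world axes, zero at the start; "ft_torque": the same for the moment, N m; "width": finger opening in m; "finger_force": force on a finger pad.
Only numpy, scipy, OpenCV 4.12 (cv2) and the standard library are available. Lean on these libraries where they do the work, as an engineer would, in place of code of your own. Each camera call takes 0.05 s, during which the arm holds its last target. There are 200 camera calls.

### The job

Put the rotor back on the open bench centrifuge: lay the loose square drive key in the slot across the spindle so that it lies flat on the slot's floor and sticks out evenly on both sides, and let go of it; then lower the big aluminium rotor over the spindle, turn it to feel for the key with its two keyways, and slide it fully down until it sits flat on the spindle's flange, and let go. Work gently: never force, knock or drop the rotor or the key, nor bump the centrifuge (a light hand's pressure, well under 25 newtons, is enough), and leave the other things on the bench where they are.

Things in the scene. Friction and masses are not known exactly. Their poses are not given: they have to be found in the camera images.
- centrifuge: small white bench centrifuge, fixed: housing 270 x 270 x 150 high, sloping control panel on its -y side reaching 185 from the centre, lid hinged at its +y edge, standing open up to 390 above the bench. Round steel bowl open on top, 196 inside diameter, rim 150 and floor 70 above the bench. Origin on the bench under the spindle's axis, z up
- spindle_seat (a point): centre of the top of the spindle's flange (38 diameter, 98 above the bench), on which the rotor must end up sitting. The upright steel shaft, 24 diameter, rises 40 from it, its nose tapered (last 4). x along the shaft's cross slot, z up. The spindle turns by hand (drag about 0.1 N m), carrying these axes with it
- spindle_slot (a point): centre of the floor of the cross slot, 18 above the flange, on the spindle's axis. The slot runs right across the shaft along this point's x, open on top and at both ends: 9.5 wide, 22 deep from the shaft's top to this floor
- key: loose steel drive key, square bar 36 x 8 x 8, 18 g, lying on the bench. Origin at the centre of its underside, x along its length. In the slot it lies on the floor, its ends standing out 6 on either side of the shaft; held by its two ends (36 apart) it goes down into the slot with the fingers outside the shaft
- rotor: round aluminium rotor, 0.3 to 0.6 kg, right side up on the bench: tube disc 120 diameter, 30 high, with 8 pockets, clamped on a hub whose round neck (50 diameter) rises to 58 in all. Origin at the centre of its underside, z up. The hub's two keyways lie anywhere within 75 degrees either way of x, as the disc happens to be clamped: their line must be seen or felt
- rotor_neck (a point): centre of the top of the rotor's neck, 58 above its underside; the neck (28 free height) is gripped over its 50 diameter. The hub's bore opens here and below: 26 diameter right through (2 chamfer at the lower mouth), with two keyways facing each other from end to end, each 9.5 wide and reaching 20.5 from the axis. Half a turn makes no difference
- pin: round steel dowel pin lying on the bench near the key: 8 diameter, 36 long, the key's length but round. Not used. Origin under its middle as laid, x along it
- rotor_nut: black knurled rotor nut (36 diameter, 34 high) standing on the bench. Not used. Origin at the centre of its underside
- t_wrench: T-handled wrench lying flat, black 112 bar handle and 130 steel stem, 12 high. Not used. Origin under the middle of the handle; the stem runs along its +y
- strip_rotor: small grey plastic dish-shaped strip rotor, 90 diameter, 35 high, with no keyways. Not used. Origin at the centre of its underside
- tip_box: box of pipette tips with blue lid, 86 x 126 x 73 high. Not used. Origin at the centre of its underside
Not all that is in view belongs to the job. Of the things like the rotor, leave any that is turquoise; of the rest the smaller one is meant.

How it is judged:
By the outcome, as a careful person would: the job done as asked, in the order asked, and still so for the second after the job is handed in, with the robot touching nothing.
It also fails if it takes over 72 s, if anything falls off the work surface, if the arm or the gripper's body presses on something with over 40 N, if the wrist force passes 120 N, or if a joint passes its speed limit or range.

## Working session

There is one attempt and no reset: what is moved stays moved. The work goes in short steps, each a Python script; the robot and the scene stay as the last script left them, time stands still between calls to the robot, and variables do not carry over. Pictures are saved under pics/ and viewed, at most 10 in all, crops included, and the job is handed in when it is done.

```bash
mkdir -p pics; python3 - <<'E'
from workcell import *
import cv2,numpy as np,pickle
d={n:get_image(n) for n in("side","top","wrist")}
s=read_state();print(s)
pickle.dump((d,s),open('v0.pkl','wb'))
for n in d:
    print(n,{k:np.round(v,4).tolist() for k,v in d[n].items() if k!='img'})
    cv2.imwrite(f'pics/{n}0.png',d[n]['img'])
print(tip_reach)
a=cv2.resize(d['top']['img'],(800,500),interpolation=cv2.INTER_CUBIC);cv2.imwrite('pics/top0.png',a)
a=cv2.resize(d['side']['img'],(800,500),interpolation=cv2.INTER_CUBIC);cv2.imwrite('pics/side0.png',a)
E
```

```text
{'t': 0.15, 'qpos': array([-1.41859944e+00,  1.24349103e-01,  1.65136143e+00, -2.07374425e-05,
        1.36747459e+00, -8.26187549e-02]), 'joint_vel': array([ 9.18692365e-05,  2.80992328e-04, -4.65112828e-03, -1.06300927e-03,
        2.96983458e-03,  7.69421331e-04]), 'joint_efforts': array([-5.47238578e-04, -4.18192542e+01, -3.60471654e+01,  7.74427643e-02,
        4.68436524e-02, -1.07125190e-04]), 'ee_pos': array([ 0.15111237, -0.63169546,  0.22167275]), 'eef_rot': array([-7.95400800e-04,  9.93115054e-01,  1.17140322e-01, -3.78420369e-05]), 'contact_force': array([ 0.51433818, -0.37251466, -0.0828002 ]), 'ft_torque': array([0.01294325, 0.02723427, 0.04142991]), 'finger_force': 0.0, 'width': 0.09511457092131756}
side {'fx': 510.6087, 'fy': 510.6087, 'cx': 322.1056, 'cy': 189.0091, 'R': [[-0.3798, -0.925, -0.012], [-0.7129, 0.3009, -0.6334], [0.5895, -0.232, -0.7737]], 't': [0.0853, 0.423, 1.2499]}
top {'fx': 504.3128, 'fy': 504.3128, 'cx': 317.5582, 'cy': 197.5888, 'R': [[0.0289, -0.9993, 0.0246], [-0.9953, -0.0311, -0.0919], [0.0926, -0.0218, -0.9955]], 't': [-0.1258, 0.4958, 1.4105]}
wrist {'fx': 314.672, 'fy': 314.672, 'cx': 312.2005, 'cy': 201.3283, 'T_tool_cam': [[-0.0004, -0.9671, -0.2542, 0.0717], [1.0, -0.0003, -0.0004, -0.0008], [0.0004, -0.2542, 0.9671, -0.1625], [0.0, 0.0, 0.0, 1.0]]}
0.008
```

View pics/top0.png

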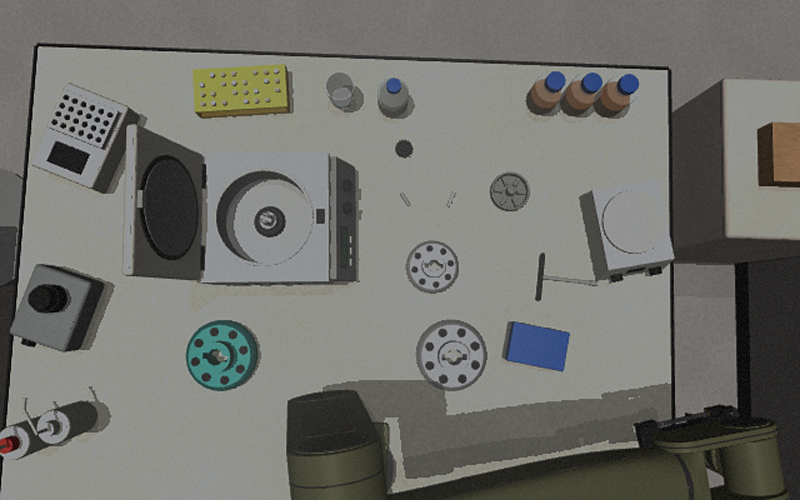

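View pics/side0.png

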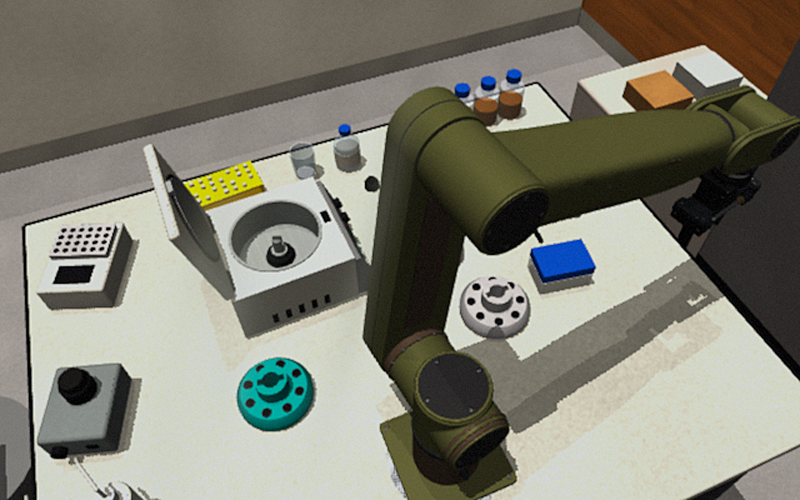

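The top view shows three rotor-like things: turquoise at (222,355), large grey at (452,355) and small grey at (432,266). The small grey one is meant: it is not turquoise, and at about 54 px it measures roughly 120 mm against about 155 mm for the large one. Key and pin are at (405,199) and (450,199), and the spindle is at (268,220). Next I take wrist views of these.

```bash
cat > h.py <<'E'
from workcell import *
import numpy as np,cv2,pickle
from scipy.spatial.transform import Rotation as Ro
def R_(q): return Ro.from_quat([q[1],q[2],q[3],q[0]]).as_matrix()
def down(a):  # tool down, tool x axis at world yaw a
    return [0,np.cos(a/2),np.sin(a/2),0]
def ray(im,uv,s=None):
    d=np.array([(uv[0]-im['cx'])/im['fx'],(uv[1]-im['cy'])/im['fy'],1.])
    if s is None: R=im['R'];return -R.T@im['t'],R.T@d
    Rt=R_(s['eef_rot']);T=im['T_tool_cam']
    return Rt@T[:3,3]+s['ee_pos'],Rt@T[:3,:3]@d
def atz(o,d,z): return o+d*(z-o[2])/d[2]
def tri(rays):
    A=0;b=0
    for o,d in rays:
        d=d/np.linalg.norm(d);P=np.eye(3)-np.outer(d,d);A=A+P;b=b+P@o
    x=np.linalg.solve(A,b)
    return x,max(np.linalg.norm((np.eye(3)-np.outer(d,d)/(d@d))@(x-o)) for o,d in rays)
def shot(name):
    s=read_state();im=get_image('wrist');pickle.dump((im,s),open(name+'.pkl','wb'));return im,s
def load(n): return pickle.load(open(n+'.pkl','rb'))
E
python3 - <<'E'
from h import *
d,s=pickle.load(open('v0.pkl','rb'));t=d['top']
P={n:atz(*ray(t,np.array(p)/1.25),z) for n,p,z in [('k1',(405,199),.004),('k2',(450,199),.004),('rot',(432,266),.05),('sp',(268,220),.138),('big',(452,355),.05)]}
for n in P: print(n,P[n].round(3))
q=down(0)
def look(c,z,dx=0,dy=0):
    h=z+.1625-c[2]
    p=[c[0]-.0717+.263*h+dx,c[1]+dy,z]
    move_pose(p,q)
m=(P['k1']+P['k2'])/2;c=m.copy();c[0]-=.03
look(c,.16,0,-.05);hold(.2);shot('A1')
look(c,.16,0,.05);hold(.2);shot('A2')
look(P['rot'],.17);hold(.2);shot('B')
look(P['sp'],.27,0,-.04);hold(.2);shot('C1')
look(P['sp'],.27,0,.03);hold(.2);shot('C2')
print(read_state()['t'])
def crop(n,c,w,h,k):
    im,s=load(n);T=im['T_tool_cam'];Rt=R_(s['eef_rot'])
    pc=T[:3,:3].T@(Rt.T@(c-s['ee_pos'])-T[:3,3]);u=pc[:2]/pc[2]*im['fx']+[im['cx'],im['cy']]
    x0,y0=int(np.clip(u[0]-w/2,0,640-w)),int(np.clip(u[1]-h/2,0,400-h))
    print(n,x0,y0,k)
    return cv2.resize(im['img'][y0:y0+h,x0:x0+w],None,fx=k,fy=k,interpolation=cv2.INTER_CUBIC)
a=np.vstack([np.hstack([crop('A1',m,200,75,4)]),np.hstack([crop('A2',m,200,75,4)])]);cv2.imwrite('pics/keys.png',a)
a=np.vstack([np.hstack([crop('B',P['rot'],133,100,3),crop('C1',P['sp'],133,100,3)]),np.hstack([crop('A1',P['rot'],133,100,3),crop('C2',P['sp'],133,100,3)])]);cv2.imwrite('pics/rs.png',a)
E
```

```text
k1 [ 0.614 -0.127  0.004]
k2 [ 0.617 -0.232  0.004]
rot [ 0.457 -0.19   0.05 ]
sp [0.537 0.163 0.138]
big [ 0.262 -0.239  0.05 ]
6.375
A1 163 135 4
A2 261 135 4
B 247 152 3
C1 204 151 3
A1 207 286 3
C2 276 151 3
```

View pics/keys.png

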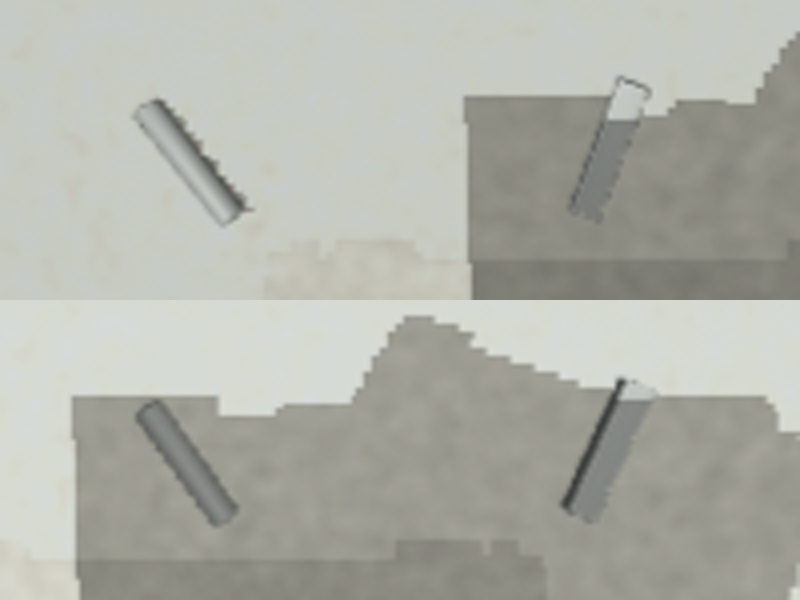

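View pics/rs.png

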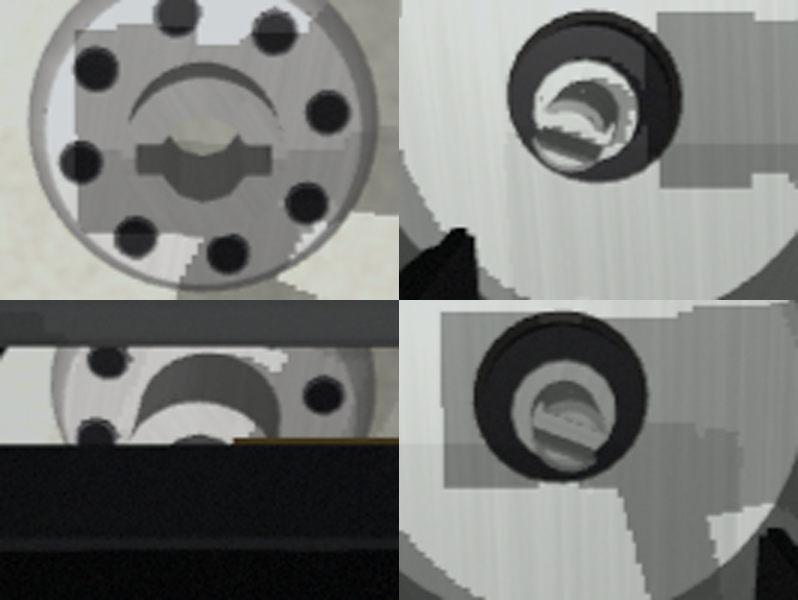

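The right-hand bar in the upper crop, about (610,151) in A1, is the key: it has flat faces and a sharp square end. The left one, with the rounded highlight, is the pin. The rotor's keyways run nearly along world y, through (204,160) in the B crop. I'll enlarge the spindle before acting on it.

```bash
python3 - <<'E'
from h import *
f=lambda n,x0,y0,w,h,k:cv2.convertScaleAbs(cv2.resize(load(n)[0]['img'][y0:y0+h,x0:x0+w],None,fx=k,fy=k,interpolation=cv2.INTER_CUBIC),alpha=1.15)
# C1 shaft near (204+185/3,151+110/3)=(266,188); C2 near (276+162/3,151+115/3)=(330,189)
a=np.hstack([f('C1',241,163,50,50,8),f('C2',305,163,50,50,8)])
cv2.imwrite('pics/sp2.png',a)
A1,A2=load('A1'),load('A2')
u1=np.array([163,135]);u2=np.array([261,135])
for p1,p2 in [((610,151),(612,152)),((635,85),(641,87)),((585,217),(581,217))]:
    print(tri([ray(A1[0],u1+np.array(p1)/4,A1[1]),ray(A2[0],u2+np.array(p2)/4,A2[1])]))
B=load('B');b=np.array([247,152])
for p in [(204,160),(136,159),(272,160)]: print('rot',atz(*ray(B[0],b+np.array(p)/3,B[1]),.058))
d,_=pickle.load(open('v0.pkl','rb'))
print(tri([ray(B[0],b+np.array((204,160))/3,B[1]),ray(d['top'],np.array((432.5,266.5))/1.25)]))
E
```

```text
(array([ 0.61597075, -0.23232553,  0.00730126]), np.float64(7.476363647940724e-05))
(array([ 0.63236653, -0.23857348,  0.00634725]), np.float64(0.0001978911555654461))
(array([ 0.59887855, -0.22592999,  0.00667704]), np.float64(5.235994621135779e-05))
rot [ 0.45616166 -0.19097461  0.058     ]
rot [ 0.45645301 -0.17046116  0.058     ]
rot [ 0.45618326 -0.21149134  0.058     ]
(array([ 0.45537094, -0.19075975,  0.05494297]), np.float64(0.0002479079764425637))
```

View pics/sp2.png

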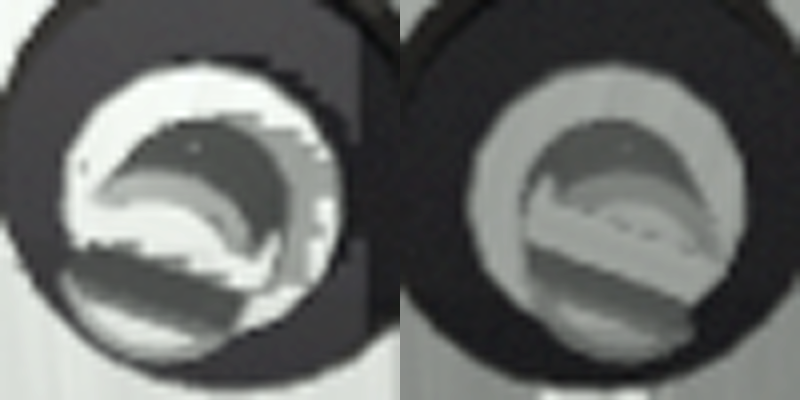

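Key: height about 7 mm against 8 expected, length 35.8 mm, yaw about -20.7°. Rotor: keyway line along y, span 41 mm, and a triangulated height of 55 mm against 58. The slot runs about 18° down to the right in both views, so its yaw is about 72°. Next I take tool-aligned close views of the slot and then the key, so that calibration bias cancels.

```bash
python3 - <<'E'
from h import *
C1,C2=load('C1'),load('C2')
r=[ray(C1[0],(241+202/8,163+200/8),C1[1]),ray(C2[0],(305+207/8,163+202/8),C2[1])]
sp,e=tri(r);print('flange',sp,e)
p=[atz(*ray(C2[0],(305+u/8,163+v/8),C2[1]),z) for u,v,z in [(127,250,.116),(292,305,.116),(190,210,.138),(290,245,.138),(140,285,.138),(290,335,.138)]]
for a,b in [(0,1),(2,3),(4,5)]:
    d=p[b]-p[a];print('slot yaw',np.degrees(np.arctan2(d[1],d[0]))%180)
    n=np.array([d[1],-d[0]])/np.hypot(*d[:2]);print(' off axis mm',1e3*n@(sp-p[a])[:2])
a=np.radians(162);u=np.array([np.cos(a),np.sin(a)])
move_pose([*(sp[:2]-.0717*u),.20],down(a));hold(.2);shot('D')
k=np.array([.6160,-.2323]);a=np.radians(69.3);u=np.array([np.cos(a),np.sin(a)])
move_pose([*(k-.0717*u),.10],down(a));hold(.2);shot('E')
print(read_state()['t'])
f=lambda n,x0,y0,w,h,k:cv2.convertScaleAbs(cv2.resize(load(n)[0]['img'][y0:y0+h,x0:x0+w],None,fx=k,fy=k,interpolation=cv2.INTER_CUBIC),alpha=1.15)
cv2.imwrite('pics/DE.png',np.hstack([f('D',280,250,66,66,6),f('E',280,250,66,66,6)]))
E
```

```text
flange [0.54128172 0.17281473 0.09798516] 8.674039229666611e-05
slot yaw 71.03192052405197
 off axis mm -6.022477430717011
slot yaw 70.2782585220373
 off axis mm 5.752076177871836
slot yaw 70.97610000195428
 off axis mm -4.849247802292925
11.0417
```

View pics/DE.png

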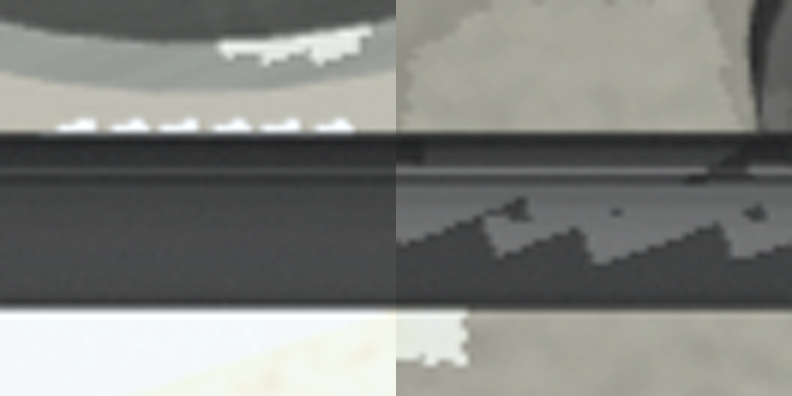

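Those crops are hidden by the gripper body (from row 272 on), but the earlier two-view figures check out: flange at z = 98.0 mm, slot midline within 0.5 mm of the axis, slot yaw about 70.8°. Now I grip the key, check it in hand and check it again above the slot.

```bash
python3 - <<'E'
from h import *
k=np.array([.6160,-.2323]);a=np.radians(69.3)
command_gripper(.056,12)
move_pose([*k,.06],down(a));hold(.1);f0=read_state()['contact_force']
for z in (.03,.015,.0095):
    move_l([*k,z],speed=.06);s=read_state();print(z,s['contact_force']-f0)
command_gripper(.030,12);s=read_state();print('w',s['width'],s['finger_force'],s['contact_force']-f0,s['ee_pos'])
move_l([*k,.2],speed=.2);s=read_state();print('w',s['width'],s['finger_force'])
hold(.1);shot('F')
sp=np.array([.5413,.1728]);a=np.radians(160.8)
move_pose([*sp,.24],down(a));move_l([*sp,.175],speed=.15);hold(.3);s=read_state();print(s['ee_pos'],s['width'],s['contact_force'],s['t']);shot('G')
g=lambda n,x0,y0,w,h,k:cv2.convertScaleAbs(cv2.resize(load(n)[0]['img'][y0:y0+h,x0:x0+w],None,fx=k,fy=k,interpolation=cv2.INTER_CUBIC),alpha=1.3)
cv2.imwrite('pics/FG.png',np.hstack([g('F',262,185,100,100,4),g('G',262,185,100,100,4)]))
E
```

```text
0.03 [-0.32490382 -0.32596583  0.64038596]
0.015 [-0.19935346  0.1669997   0.28471914]
0.0095 [-0.89329893 -0.0208963  -0.22794163]
w 0.03575667739840314 12.000026106834412 [ 0.03084758 -0.22799196  0.16642228] [ 0.61614508 -0.23234992  0.00970147]
w 0.03552789018217178 12.000081986188889
[0.5418922  0.17295034 0.17616886] 0.03593368605598503 [-0.13277916 -0.47781586  0.15488361] 17.8417
```

View pics/FG.png

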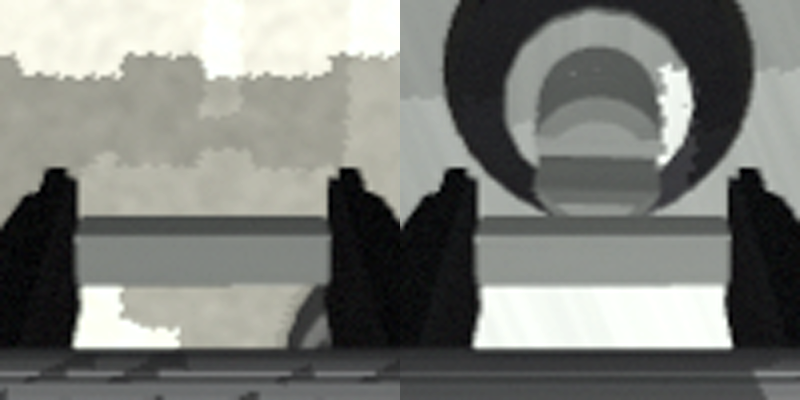

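```bash
python3 - <<'E'
from h import *
G=load('G');im,s=G;Rt=R_(s['eef_rot'])
def tool(u,v,tz=None,wz=None):
    o,d=ray(im,(262+u/4,185+v/4),s)
    if wz is None:
        o=Rt.T@(o-s['ee_pos']);d=Rt.T@d;return (o+d*(tz-o[2])/d[2])*1e3
    return Rt.T@(atz(o,d,wz)-s['ee_pos'])*1e3
print('key edges',tool(203,235,.0017),tool(203,285,.0017),'ends',tool(77,260,.0017),tool(329,260,.0017),'front bottom',tool(203,215,.0097))
print('flange c',tool(198,103,wz=.098),'top edge',tool(198,8,wz=.098))
print('wall top',tool(198,190,wz=.138),'wall bottom',tool(198,155.5,wz=.116),'tilt',tool(140,155,wz=.116),tool(258,157,wz=.116))
print('shaft sides',tool(138,190,wz=.138),tool(260,190,wz=.138))
I=cv2.convertScaleAbs(cv2.resize(im['img'][194:242,282:342],None,fx=12,fy=12,interpolation=cv2.INTER_CUBIC),alpha=1.6)
cv2.imwrite('pics/G2.png',I)
E
```

```text
key edges [3.65353896 1.2416533  1.7       ] [-3.92152762  1.24232454  1.7       ] ends [ -0.10550193 -16.47236009   1.7       ] [-0.12135056 18.95715076  1.7       ] front bottom [3.48978469 1.25688977 9.7       ]
flange c [ 0.36177824  0.3911355  78.16881488] top edge [19.70793689  0.40898255 78.13701004]
wall top [-3.2000349   0.46543547 38.17467491] wall bottom [-4.5367135   0.42153018 60.17686994] tilt [ -4.43006326 -10.38907628  60.16559584] [-4.84031974 11.61089493 60.18885688]
shaft sides [-3.19175787 -9.68861976 38.16423667] [-3.20858892 10.95929958 38.18546247]
```

View pics/G2.png

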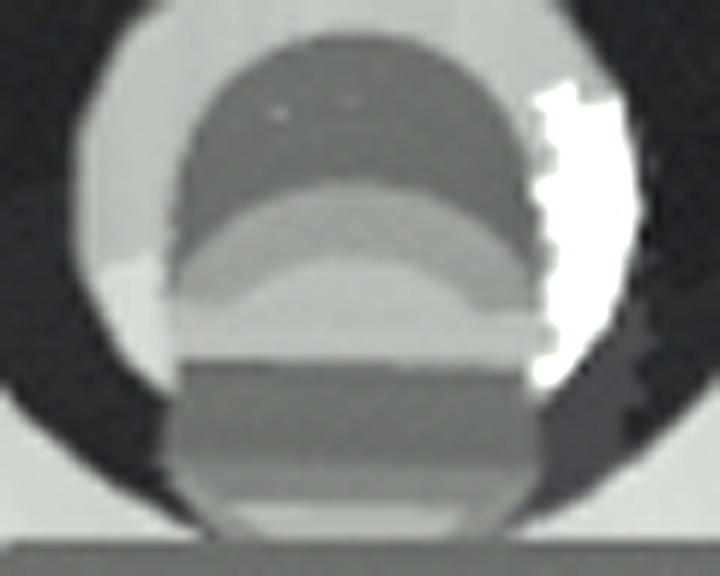

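The key is held level and square at (203,260) in the G crop. The slot wall's lower edge runs from (185,360) to (525,372) in the enlarged crop, so the slot is within about 2° of the tool. I check the camera transform and the residual offset before lowering.

```bash
python3 - <<'E'
from h import *
for n in('A1','C1','F','G'):
    im,s=load(n);print(n,im['T_tool_cam'][:3].round(4).tolist(),im['cx'],s['eef_rot'].round(4))
im,s=load('G');Rt=R_(s['eef_rot'])
print(Rt.round(4))
def tool(u,v,wz): 
    o,d=ray(im,(282+u/12,194+v/12),s);return Rt.T@(atz(o,d,wz)-s['ee_pos'])*1e3
print('wallbot',tool(185,360,.116),tool(525,372,.116),'walltop',tool(345,500,.138),'flange L/R',tool(73,205,.098),tool(640,205,.098),'flare',tool(180,290,.134),tool(530,290,.134),'slot edge far',tool(345,310,.138))
E
```

```text
A1 [[-0.0004, -0.9671, -0.2543, 0.0716], [1.0, -0.0003, -0.0004, -0.0009], [0.0003, -0.2543, 0.9671, -0.1625]] 312.2005039719588 [ 1.e-04  1.e+00 -5.e-04  1.e-04]
C1 [[-0.0004, -0.9671, -0.2543, 0.0715], [1.0, -0.0003, -0.0004, -0.0009], [0.0003, -0.2543, 0.9671, -0.1625]] 312.2005039719588 [ 1.e-04  1.e+00 -9.e-04 -4.e-04]
F [[-0.0004, -0.9672, -0.2539, 0.0722], [1.0, -0.0003, -0.0004, -0.0], [0.0003, -0.2539, 0.9672, -0.1625]] 312.2005039719588 [-0.0016  0.8226  0.5686 -0.0009]
G [[-0.0004, -0.9673, -0.2537, 0.0713], [1.0, -0.0004, 0.0001, 0.0009], [-0.0002, -0.2537, 0.9673, -0.1625]] 312.2005039719588 [9.000e-04 1.668e-01 9.860e-01 4.000e-04]
[[-9.444e-01  3.288e-01  1.900e-03]
 [ 3.288e-01  9.444e-01  4.000e-04]
 [-1.600e-03  1.000e-03 -1.000e+00]]
wallbot [ -4.62682335 -10.08086909  60.16623592] [-5.43027806 11.05766202 60.18925935] walltop [-5.48266547 -0.04579307 38.17790484] flange L/R [  0.09819082 -18.27673838  78.15008315] [7.10070257e-02 1.93943543e+01 7.81888028e+01] flare [ 5.7053031  -9.42332554 42.14988147] [ 5.69034001 10.46997228 42.17032947] slot edge far [ 5.80929863e+00 -2.85044128e-02  3.81593480e+01]
```

```bash
python3 - <<'E'
from h import *
p=np.array([.54091,.17230]);q=down(np.radians(159.6))
move_l([*p,.155],q,speed=.05);hold(.3)
s=read_state();f0=s['contact_force'];t0=s['ft_torque'];print(s['ee_pos'],f0)
z=.155
while z>.1235:
    z-=.001 if z<.128 or .142<z<.15 else .002
    move_l([*p,z],speed=.03);s=read_state();df=s['contact_force']-f0
    if abs(df).max()>1.2 or z<.128: print(round(z,4),s['ee_pos'].round(4),df.round(2),(s['ft_torque']-t0).round(3))
    if abs(df).max()>2.5: break
print(s['t'],s['width']);hold(.2);s=read_state();print(s['ee_pos'],s['contact_force']-f0);shot('H')
E
```

```text
[0.54111138 0.17237908 0.15535384] [-0.16961026  0.25632577 -0.60896426]
0.136 [0.5408 0.1723 0.1358] [-0.4  -0.56  1.41] [ 0.003  0.027 -0.044]
0.128 [0.5408 0.1723 0.1278] [ 1.09 -0.41  0.15] [ 0.03  -0.003 -0.055]
0.127 [0.5409 0.1723 0.1269] [ 0.13 -0.22 -0.55] [-0.031  0.02  -0.034]
0.126 [0.5409 0.1723 0.1259] [ 0.8  -0.39 -0.42] [-0.008  0.033 -0.062]
0.125 [0.5411 0.1723 0.1257] [-2.21 -0.79  4.32] [-0.083  0.277 -0.035]
23.7417 0.0355106758704522
[0.54111117 0.17233135 0.12562531] [-2.26279245 -1.13400789  6.65745966]
```

The key reached the slot floor at TCP 125.7 mm, as predicted, with almost no side force. I relax, release, rise and look.

```bash
python3 - <<'E'
from h import *
p=np.array([.54091,.17230]);q=down(np.radians(159.6))
move_l([*p,.1257],q,speed=.03);s=read_state();print(s['contact_force'])
command_gripper(.060);s=read_state();print(s['width'],s['contact_force'],s['t'])
move_l([*p,.17],speed=.1)
# camera nearly above: spindle at row ~200-240
u=np.array([np.cos(np.radians(159.6)),np.sin(np.radians(159.6))])
move_l([*(p-u*.02),.20],speed=.15);hold(.2);shot('I')
g=lambda n,x0,y0,w,h,k:cv2.convertScaleAbs(cv2.resize(load(n)[0]['img'][y0:y0+h,x0:x0+w],None,fx=k,fy=k,interpolation=cv2.INTER_CUBIC),alpha=1.4)
cv2.imwrite('pics/I.png',g('I',277,190,70,60,10));print(read_state()['t'])
E
```

```text
[-0.98614857 -0.01160879  2.87175336]
0.0600838841116778 [ 0.06796869  0.0734333  -0.59244219] 24.8917
26.125
```

View pics/I.png

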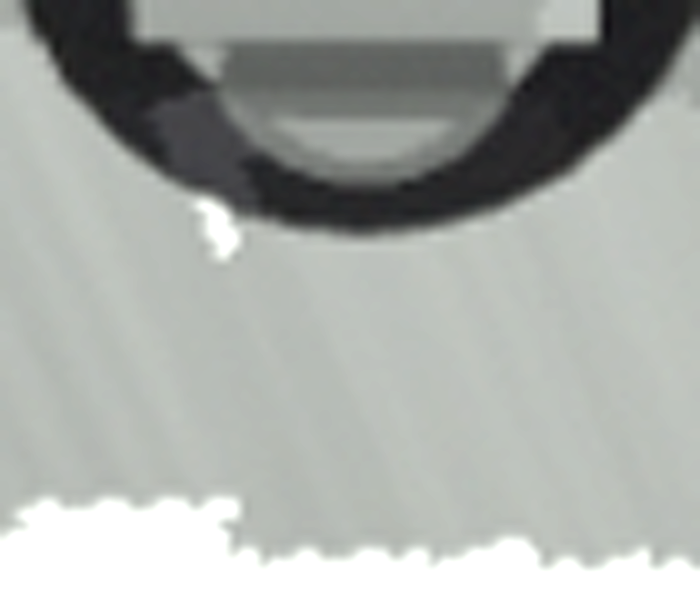

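The key lies level across the slot, ends at columns 132 and 603 and so evenly about the shaft (mid 367 against about 364), and parallel to the tool. Slot yaw is therefore about 69.6° and the axis about (0.5411, 0.1723) in ee coordinates. Now the rotor.

```bash
python3 - <<'E'
from h import *
s=read_state();move_l([s['ee_pos'][0],s['ee_pos'][1],.25],speed=.2)
r=np.array([.4560,-.1915]);q=down(np.radians(90))
command_gripper(.076,30)
move_pose([*r,.12],q);hold(.1);f0=read_state()['contact_force']
for z in (.07,.05,.042):
    move_l([*r,z],speed=.08);s=read_state();print(z,(s['contact_force']-f0).round(2))
    if abs(s['contact_force']-f0).max()>4: raise SystemExit
command_gripper(.044,30);s=read_state();print('w',s['width'],s['finger_force'],s['ee_pos'],s['contact_force']-f0)
move_l([*r,.06],speed=.05);hold(.2);s=read_state();print('lift',s['width'],s['contact_force']-f0,s['ft_torque'],s['t'])
if s['width']<.046: raise SystemExit
move_l([*r,.255],speed=.2)
move_l([.5411,.1723,.255],down(np.radians(70)),speed=.2)
hold(.3);s=read_state();print(s['width'],s['contact_force']-f0,s['ft_torque'],s['ee_pos'],s['t'])
im=get_image('side')['img'];cv2.imwrite('pics/sideR.png',im)
E
```

```text
0.07 [ 1.42 -1.69  0.47]
0.05 [ 0.34 -0.72  1.08]
0.042 [ 0.7  -0.83 -0.1 ]
w 0.04952280770734191 30.00006982823834 [ 0.45623065 -0.19159726  0.0422271 ] [ 1.89063581 -0.33016615 -0.04614918]
lift 0.04912622479820741 [-0.02388367 -0.57067987 -3.41935007] [-0.03688233 -0.05471652 -0.02229249] 31.3167
0.04940046283050047 [-0.28038966  0.2446228  -4.0353242 ] [-0.00416428 -0.10841865 -0.00992506] [0.54112624 0.17200581 0.25507818] 34.7583
```

The rotor is in hand at width 49.4 mm, weighing about 4 N. I lower it with force checks, searching in angle if it stops on the key.

```bash
cat > low.py <<'E'
from h import *
import sys
def rd(f0,t0,z,tag=''):
    s=read_state();df=s['contact_force']-f0;dt=s['ft_torque']-t0
    print(tag,round(z*1e3,2),(s['ee_pos']*1e3).round(2),df.round(2),dt.round(3));return s,df
E
python3 - <<'E'
from low import *
p=np.array([.5411,.1724]);A=70.
move_l([*p,.186],down(np.radians(A)),speed=.12);hold(.4)
s=read_state();f0,t0=s['contact_force'],s['ft_torque'];np.save('base.npy',[f0,t0]);print(s['ee_pos'],f0,t0,s['t'])
z=.186
while z>.1600:
    z-=.0015;move_l([*p,z],speed=.03);s,df=rd(f0,t0,z)
    if abs(df).max()>3.5: break
hold(.15);rd(f0,t0,z,'end');print(s['t'])
E
```

```text
[0.54131177 0.17242419 0.18648492] [-0.20336033 -0.95918226 -3.82494133] [-0.0918015  -0.04613677  0.0352104 ] 35.9333
 184.5 [540.94 172.36 184.25] [0.25 1.09 0.81] [ 0.008 -0.042 -0.033]
 183.0 [540.98 172.35 182.74] [-0.27  1.24  0.01] [ 0.087 -0.004 -0.062]
 181.5 [541.03 172.36 181.36] [ 0.14  0.87 -0.23] [0.057 0.015 0.017]
 180.0 [541.   172.39 179.85] [ 0.62  1.06 -0.8 ] [ 0.044  0.031 -0.096]
 178.5 [540.99 172.38 178.32] [0.19 1.29 0.05] [ 0.041 -0.004 -0.021]
 177.0 [540.98 172.36 176.79] [-0.11  1.64  0.11] [ 0.065 -0.056 -0.049]
 175.5 [540.98 172.38 175.31] [ 0.97  0.54 -0.88] [ 0.103 -0.082 -0.011]
 174.0 [540.98 172.39 173.8 ] [ 0.36  1.44 -1.19] [ 0.08  -0.001 -0.032]
 172.5 [541.01 172.38 172.32] [-0.22  0.18 -1.49] [ 0.074 -0.072 -0.008]
 171.0 [541.01 172.39 170.81] [-0.23  1.01 -1.13] [ 0.063 -0.075 -0.038]
 169.5 [541.02 172.37 169.31] [-0.    0.14 -0.07] [ 0.055 -0.054 -0.029]
 168.0 [541.   172.38 167.84] [ 0.24  0.98 -0.84] [ 0.024 -0.004 -0.081]
 166.5 [541.   172.38 166.33] [ 0.54  1.52 -0.62] [ 0.046 -0.036 -0.058]
 165.0 [540.99 172.37 164.82] [-0.72  1.56 -0.91] [ 0.082  0.002 -0.015]
 163.5 [540.99 172.38 163.33] [ 0.66  1.44 -0.89] [ 0.057 -0.043 -0.025]
 162.0 [541.01 172.38 161.82] [ 0.63  1.32 -1.01] [ 0.034 -0.05  -0.023]
 160.5 [541.01 172.37 160.36] [ 0.16  0.55 -1.18] [ 0.08  -0.043 -0.072]
 159.0 [540.98 172.37 158.81] [-0.51  1.58 -1.02] [ 0.072  0.012 -0.085]
end 159.0 [541.13 172.39 159.02] [ 0.2   0.99 -1.48] [ 0.074 -0.038  0.012]
40.4333
```

The rotor passed the key's top (TCP 166) by 7 mm without contact, so the keyways are on the key. I continue to the flange.

```bash
python3 - <<'E'
from low import *
p=np.array([.5411,.1724]);f0,t0=np.load('base.npy');z=.159
while z>.1370:
    z-=.002 if z>.1445 else .0007
    move_l([*p,z],speed=.03);s,df=rd(f0,t0,z)
    if abs(df).max()>3.2: break
hold(.2);rd(f0,t0,z,'end');print(s['t'],s['width'])
E
```

```text
157.0 [540.91 172.35 156.71] [ 0.48  1.15 -0.36] [ 0.073 -0.054 -0.017]
 155.0 [540.93 172.34 154.73] [ 0.15  0.99 -1.21] [ 0.045 -0.057  0.021]
 153.0 [540.97 172.37 152.77] [ 0.02  0.88 -0.26] [ 0.036  0.013 -0.051]
 151.0 [540.96 172.36 150.75] [ 1.07  1.12 -1.01] [-0.025 -0.002 -0.04 ]
 149.0 [540.96 172.37 148.76] [ 0.53  0.9  -0.3 ] [ 0.097 -0.018 -0.018]
 147.0 [540.98 172.35 146.79] [-0.25  1.49 -0.06] [ 0.046 -0.042 -0.07 ]
 145.0 [540.95 172.37 144.77] [-0.3   0.83 -0.46] [ 0.028  0.003 -0.007]
 143.0 [540.98 172.38 142.8 ] [-0.04  0.32 -0.49] [-0.011 -0.047 -0.06 ]
 142.3 [541.06 172.4  142.22] [ 0.28  0.82 -0.38] [ 0.083 -0.026 -0.06 ]
 141.6 [541.05 172.4  141.54] [-0.63  0.4  -0.74] [ 0.025 -0.011 -0.081]
 140.9 [541.06 172.4  140.82] [-0.36  0.86  0.17] [ 0.053 -0.022 -0.005]
 140.2 [541.15 172.4  140.22] [ 1.18  0.51 -0.59] [ 0.104 -0.034  0.008]
 139.5 [541.21 172.45 140.2 ] [-1.75  0.27  4.98] [ 0.018  0.459 -0.079]
end 139.5 [541.24 172.47 140.21] [-4.22  0.74  6.54] [-0.012  0.593 -0.079]
43.8333 0.04935459833879185
```

It seated at TCP 140.2 mm, exactly as predicted. I release, retreat and check.

```bash
python3 - <<'E'
from low import *
p=np.array([.5411,.1724]);f0,t0=np.load('base.npy')
move_l([*p,.1402],speed=.02);hold(.1);rd(f0,t0,.1402)
command_gripper(.074);rd(f0,t0,.1402,'open')
move_l([*p,.26],speed=.12)
q=down(0)
h=.24+.1625-.15
move_pose([p[0]-.0717+.263*h,p[1],.26],q);hold(.2);im,s=shot('Z')
a=im['img'];t=get_image('top')['img']
cv2.imwrite('pics/fin.png',np.vstack([np.hstack([cv2.resize(a[100:300,212:412],(400,400)),cv2.resize(t[110:310,150:350],(400,400),interpolation=cv2.INTER_CUBIC)])]))
print(read_state()['t'])
E
```

```text
140.2 [541.26 172.46 140.22] [-0.93  1.42  3.93] [ 0.079  0.215 -0.037]
open 140.2 [541.13 172.39 140.21] [0.34 0.85 3.6 ] [ 0.045 -0.001 -0.065]
47.6083
```

View pics/fin.png

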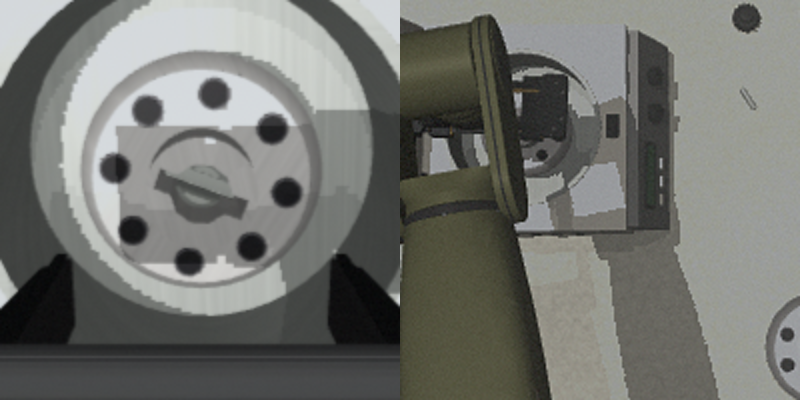

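The rotor sits level in the bowl, centred at about (200,170). The shaft nose shows in the bore, the keyways line up with the slot, and the pin is untouched at (748,98). Handing in.

```bash
python3 -c "
from workcell import *
print(sign_off())"
```

```text
the job is handed in; nothing more can be done
None
```

The key is in the slot, lying flat and even on both sides. The rotor slid onto it first time without any turning search, sits fully down on the flange and has been released; I handed the job in at about 48 s.

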